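Hold the centrifuge lid open at 60 degrees

ROBOT

A 7-joint arm with a two-finger parallel gripper is mounted at the origin on the work surface. World frame = base frame: x ahead of the robot, y to its left, z up, the work surface at z = 0. Lengths are in mm, angles in rad, forces in N, time in s.
With the tool pointing down it reaches from about 425 to 975 mm from the base axis. Payload 16.7 kg.
Tool frame: the origin (TCP) lies on the centre line of the jaws, within the pads' length; the fingertips stand 17 mm ahead of it and the grasp point (between the pads) lies 2 mm behind it; z points along the fingers, y is the line along which they close (so a half turn about z gives the same grasp; the last joint's range is limited). The gripper opens to 85 mm and grips with 20 to 120 N. Pads are 22 mm wide; open, the fingers measure 114 mm over their backs; the gripper's body (76 mm by 85 mm) begins 54 mm behind the grasp point. The pads swing forward as they close: fully open they stand 13 mm farther back than shut.
Start: joints at [-1.371, 0.426, 0.074, 1.606, -0.034, 1.111, -0.067], TCP at [230.699, 634.315, 248.302] pointing down, gripper open.
Joint ranges: [-2.85, 2.85], [-0.5, 2.14], [-1.23, 1.37], [0.21, 2.46], [-1.02, 4.16], [0.16, 2.05], [-2.73, 2.73]. Speed limits (rad/s): [1.89, 1.89, 2.39, 2.39, 3.01, 3.01, 3.01].

INTERFACE

Orientations are given as a 3x3 rotation matrix whose columns are the frame's x, y, z axes.
In Python, from cell import status, vision, r, spot_in, spot_point gives the robot as it stands.
- The arm moves only by the shell command python3 -m creep 'ROWS' [FORCE]. ROWS is JSON, one flat list of numbers, 7 for each row, row after row: the shift along the tool's x, y, z each as a share of 4 cm, from -1 to 1, then the turn, a rotation vector about the tool's x, y, z each as a share of 0.1 rad, from -1 to 1, then the finger opening in mm, from 0 to 85.4. A call has 1 to 5 rows; each row shifts and turns the commanded pose from where the row before left it, along the tool's axes as they then stand; what a row does not reach is not made up. A row lasts 1/12 s, in which the tool goes at most 41.7 mm and 7.16 degrees, less where a joint would pass 70% of its speed; a pose out of reach is approached as far as the arm can. A call with a number of a shift or a turn outside -1 to 1 is refused whole. A call with a gripper value outside its range is refused whole. The fingers move at their own pace and stop on an object; FORCE is the grip in N (left out, the last holds). Time passes only in rows, so rows that do not move let the fingers close. It gives the time, the measured TCP pose, the force, the opening and the grip force at its end, in the units of the state.
- status.get_obs(): the state, without advancing time (a new reading comes with each control period).
- vision.capture(name): name is "side" or "top" or "wrist"; returns (picture, depth): 384x512x3 uint8, red, green, blue; 384x512 float32, mm along the optical axis (not along the pixel's ray), 0 where there is no reading.
- vision.camera_model(name): a dict with "fov_y" (degrees; the focal length in pixels is half the picture's height over the tangent of half this angle, whatever the lens; pixels are square), "cx", "cy" (the principal point, pixels), "rvec" (rotation vector, rad) and "tvec" (3), from world to camera coordinates, as OpenCV has them. Camera axes: x right, y down, z forward; pixel columns grow to the right and rows downward; lengths in mm; the calibration is good to about 2 mm. The wrist camera is an equidistant fisheye: a pixel r from the principal point sees the ray r / f radians off the axis. A picture is of the moment at which its call begins: read the wrist's pose just before it. camera_model takes no time and is no camera call; for the wrist camera it gives the pose at the moment of the call.
- r.close_job(): hands the job in; it is judged then, once.
Trained networks look in the newest picture that a camera, given by its name, has taken for a name from the list of things; names that differ only in an ending like _2 or _b are one class to them, and where a whole thing is asked for, a point or a joint stands for the part that bears it (a point fixed in the world has none). Each returns a list of dicts, best first, with "p" (0 to 1); they miss things now and then, are a little off and sometimes report something else, mostly with a low value. They report only what shows in the picture. A call takes as long as a camera call.
- spot_in(camera, query): "position" ([x, y, z] in mm, in world coordinates, good to about 4 mm: the middle of the surface that is visible of it).
- spot_point(camera, query): "position" ([x, y, z] in mm, in world coordinates, good to about 4 mm: a listed point, or the origin of a listed thing).
The state is a dict: "time_s": time; "joint_positions": joint angles; "qvel": joint speeds; "effort": joint torques, N m; "tcp_pos": TCP position; "eef_rot": TCP orientation; "wrist_force": force on the tool from outside, world axes, zero at the start; "ft_torque": the same for the moment, N m; "grip_width": finger opening in mm; "gripper_force": force on a finger pad.
Only numpy, scipy, OpenCV 4.12 (cv2) and the standard library are available. Lean on these libraries where they do the work, as an engineer would, in place of code of your own. Each camera call takes 0.05 s, during which the arm holds its last target. There are 200 camera calls.

TASK

The lid stay of the small white benchtop centrifuge is worn out, so its lid falls shut. Press the yellow lid-release key until the lid pops ajar, then lift the lid and hold it steady at 60 degrees open (within 5 degrees) so that I can unload the rotor: finish while still holding it there. Never let the lid drop, keep off the green run key, and leave the slide tray, tube rack and the two little bottles alone.

Things in the scene. Friction and masses are not known exactly. Their poses are not given: they have to be found in the camera images.
- centrifuge: White benchtop centrifuge, fixed, 240 mm deep (x), 226 wide (y), 133 high with the lid shut. Origin on the desk under its middle; its front (grey control deck) faces its own -x, roughly the robot; z up. The deck, the front 60 mm, is flat, 66 mm high, and carries the two keys 140 mm apart; behind it the rotor housing is 106 mm high with the lid on top.
- lid_hinge (a joint): Opening angle of the lid in rad: 0 shut and latched, grows as its front goes up; 60 degrees is 1.047; stop at 1.40. Latched, it cannot be lifted; when the release key is pressed a spring plunger pops it to about 0.105 (6 degrees), where it rests. From any angle above that it falls back when let go.
- hinge_axis (a point): Middle of the lid's hinge axis at the rear of the centrifuge: 106 mm behind its origin (its +x) and 113 mm above the desk. The hinge axis runs along the centrifuge's y.
- lid: Grey lid with blue finger tab and round window, 0.35 to 0.6 kg. Origin on the hinge axis; its -x runs from the hinge to the front edge (168 mm); shut, its axes are the centrifuge's. Shell 206 mm wide, from 5 mm below to 9 mm above the axis; a low dome, 140 mm across, rises to 20 mm above it. A steel latch hook hangs 30 mm below the front edge.
- lid_tab (a point): Grip point of the blue finger tab that juts 45 mm forward from the middle of the lid's front edge, over the deck. Tab 34 mm wide (y), 10 thick; the point is 200 mm from the hinge axis, 13 short of the tab's end, at mid width and thickness (2 mm above the axis when shut; 44 mm free below the tab). Can be pinched across its width from above; it turns between the fingers as the lid rises.
- release (a joint): Travel of the yellow round lid-release key in m: 0 up, 0.006 fully down. Springs back. About 3 to 5 N press it home; the latch lets go at about 0.0035.
- release_top (a point): Centre of the top of the yellow release key (22 mm across, in a black collar 38 mm across), at the right end of the control deck as seen from the robot, 70 mm to the centrifuge's -y of the tab; its top is 88 mm above the desk.
- run (a joint): Travel of the green run key in m: 0 up, 0.006 fully down. Not to be pressed.
- run_top (a point): Centre of the top of the green run key, same size as the yellow one, 70 mm to the centrifuge's +y of the tab, at the left end of the control deck as seen from the robot.
- slide_tray: Loose wooden tray of upright glass microscope slides, 240 x 100 x 34 mm, long along its x, standing beside the centrifuge. Origin under its middle.
- tube_rack: Loose orange rack with small capped tubes, 110 x 74 x 40 mm, long along its x, standing beside the centrifuge on the other side. Origin under its middle.
- red_bottle: Loose red stain bottle, 30 mm across, 72 mm tall, standing to one side in front of the centrifuge. Origin under its middle.
- yellow_bottle: Loose yellow stain bottle with a red cap, 30 mm across, 72 mm tall, standing on the other side in front of the centrifuge. Origin under its middle.

How it is judged (in metres and radians):
On the way, in this order (a step that is already met when the one before it is completed fails the run):
1. the release key has been pressed and the lid has popped ajar (value of joint lid_hinge above 0.06 rad), for 0.1 s.
2. the lid has been lifted past 30 degrees by the fingers (value of joint lid_hinge above 0.524 rad and contact force between lid and the fingers above 0.3 N), for 0.1 s.
At the end, for the whole second after the job is handed in: the lid stands between 55 and 65 degrees open, still (under 0.1 rad/s), carried by the fingers (contact over 0.3 N) and by no loose thing, with the run key up, the bottles upright and the four bystanders within 20 mm of where they stood (value of joint lid_hinge between 0.958 and 1.136 rad and velocity of joint lid_hinge between -0.1 and 0.1 rad/s and contact force between lid and the fingers above 0.3 N and contact force between lid and slide_tray below 0.1 N and contact force between lid and tube_rack below 0.1 N and contact force between lid and red_bottle below 0.1 N and contact force between lid and yellow_bottle below 0.1 N and value of joint run below 0.003 m and distance of each of slide_tray, tube_rack, red_bottle, yellow_bottle from where it was at the start of the episode below 0.02 m and angle between each of red_bottle, yellow_bottle's own z axis and vertical below 0.5 rad); the arm keeps its last pose, push and grip.
It fails at once if the lid was let drop (falling faster than 2.5 rad/s) (velocity of joint lid_hinge below -2.5 rad/s).
It fails at once if the green run key was pressed (over 3 mm) (value of joint run above 0.003 m).
It fails at once if a bystander was moved more than 20 mm (distance of any of slide_tray, tube_rack, red_bottle, yellow_bottle from where it was at the start of the episode above 0.02 m).
It fails at once if a bottle was tipped over (angle between any of red_bottle, yellow_bottle's own z axis and vertical above 0.5 rad).
It also fails if it takes over 48 s, if anything falls off the work surface, if the arm or the gripper's body presses on something with over 40 N, if the wrist force passes 120 N, or if a joint passes its speed limit or range.

## Working session

There is one attempt and no reset: what is moved stays moved. The work goes in short steps, Python scripts to look and compute and a shell command to move; the robot and the scene stay as the last step left them, time stands still between calls to the robot, and variables do not carry over. Pictures are saved under pics/ and viewed, at most 10 in all, crops included, and the job is handed in when it is done.

```bash
mkdir -p pics; ls; python3 - <<'E'
from cell import status, vision, r, spot_in, spot_point
import cv2,numpy as np
np.set_printoptions(precision=3,suppress=True)
ims=[]
for c in ("top","side"):
    p,d=vision.capture(c); ims.append(p)
    for q in ("centrifuge","lid_tab","release_top","run_top","hinge_axis","slide_tray","tube_rack","red_bottle","yellow_bottle"):
        print(c,q,[(np.round(x["position"]),round(x["p"],2)) for x in spot_point(c,q)[:2]])
cv2.imwrite("pics/a.png",cv2.resize(np.vstack(ims)[:,:,::-1],None,fx=.78,fy=.78))
o=status.get_obs();print(o["time_s"],o["tcp_pos"],np.array(o["eef_rot"]),o["grip_width"])
E
```

```text
pics
top centrifuge [(array([589., -84.,   2.]), 0.65)]
top lid_tab [(array([ 500., -111.,  116.]), 0.65), (array([ 513., -175.,   86.]), 0.57)]
top release_top [(array([ 519., -174.,   87.]), 0.4)]
top run_top [(array([687., -50., 114.]), 0.54), (array([474., -44.,  85.]), 0.45)]
top hinge_axis [(array([688., -52., 114.]), 0.7)]
top slide_tray [(array([ 702., -294.,   -2.]), 0.89)]
top tube_rack [(array([522., 157.,  -1.]), 0.88)]
top red_bottle [(array([362.,  51.,   0.]), 0.45)]
top yellow_bottle [(array([ 453., -344.,    1.]), 0.58)]
side centrifuge [(array([588., -81.,   0.]), 0.55)]
side lid_tab [(array([ 500., -113.,  112.]), 0.87), (array([522., 154.,   2.]), 0.7)]
side release_top []
side run_top [(array([476., -42.,  89.]), 0.37)]
side hinge_axis [(array([688., -52., 114.]), 0.62)]
side slide_tray [(array([ 704., -293.,   -1.]), 0.57)]
side tube_rack [(array([524., 152.,   5.]), 0.95)]
side red_bottle [(array([366.,  46.,   0.]), 0.86)]
side yellow_bottle [(array([ 450., -346.,    1.]), 0.56), (array([522., 151.,  -0.]), 0.39)]
1.0 [230.707 634.328 248.307] [[-0.94   0.342 -0.   ]
 [ 0.342  0.94  -0.   ]
 [ 0.    -0.    -1.   ]] 85.3799981457843
```

View picture.

View pics/a.png

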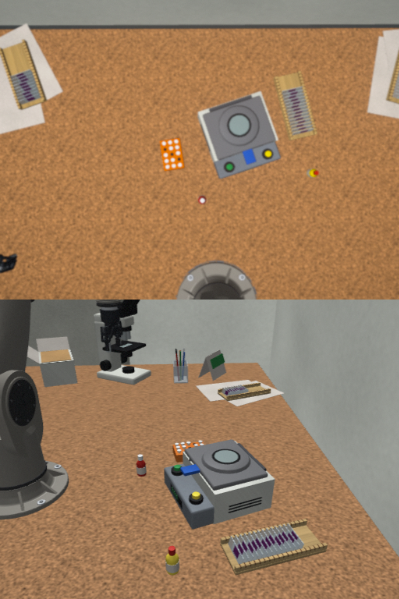

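The top view shows yellow key at (268,154), blue tab (249,157), green key (229,167), and agrees with the networks. Next I refine with colour and depth.

```bash
cat > h.py <<'E'
from cell import status, vision
import cv2,numpy as np
from scipy.spatial.transform import Rotation as R
np.set_printoptions(precision=3,suppress=True)
def pts(c,lo,hi,zr,xr=(420,620),yr=(-220,0)):
    m=vision.camera_model(c); p,d=vision.capture(c)
    k=cv2.inRange(cv2.cvtColor(p,cv2.COLOR_RGB2HSV),lo,hi)>0
    v,u=np.nonzero(k&(d>0)); f=192/np.tan(np.radians(m["fov_y"]/2)); z=d[v,u]
    P=np.c_[(u-m["cx"])*z/f,(v-m["cy"])*z/f,z]
    W=(P-np.ravel(m["tvec"]))@cv2.Rodrigues(np.array(m["rvec"],float))[0]
    s=(W[:,2]>zr[0])&(W[:,2]<zr[1])&(W[:,0]>xr[0])&(W[:,0]<xr[1])&(W[:,1]>yr[0])&(W[:,1]<yr[1])
    return W[s]
def go(x,y,z,turn=None):
    o=status.get_obs();E=np.array(o["eef_rot"])
    print("t",o["time_s"],"tcp",np.array(o["tcp_pos"]),"F",np.array(o["wrist_force"]),"w",o["grip_width"],"q",np.array(o["joint_positions"]))
    d=E.T@(np.array([x,y,z])-o["tcp_pos"]); print("rows-units",d/40)
    if turn is not None:
        a=np.radians(turn);T=np.array([[-np.cos(a),-np.sin(a),0],[-np.sin(a),np.cos(a),0],[0,0,-1]])
        print("turn units",R.from_matrix(E.T@T).as_rotvec()/0.1)
E
python3 - <<'E'
from h import *
for c in("top","side"):
  for n,lo,hi,zr in(("yel",(22,130,120),(35,255,255),(75,100)),("blue",(100,150,80),(125,255,255),(95,135)),("grn",(50,90,40),(85,255,255),(75,100))):
    W=pts(c,lo,hi,zr); print(c,n,len(W),np.median(W,0),(W.min(0)+W.max(0))/2)
go(520,400,250,17.7)
E
```

```text
top yel 65 [ 517.966 -177.224   87.693] [ 518.214 -180.375   85.618]
top blue 201 [ 508.169 -107.997  120.383] [ 508.25  -109.055  120.429]
top grn 62 [473.843 -45.851  88.117] [473.966 -46.41   84.928]
side yel 65 [ 516.138 -181.481   86.743] [ 517.526 -178.522   82.848]
side blue 241 [ 505.628 -114.673  119.64 ] [ 505.104 -110.705  117.598]
side grn 64 [472.248 -51.823  86.231] [471.534 -48.448  83.443]
t 1.3 tcp [230.694 634.305 248.296] F [ 0.162  0.074 -0.097] w 85.6754667493707 q [-1.372  0.426  0.074  1.606 -0.034  1.111 -0.067]
rows-units [-8.799 -3.033 -0.043]
turn units [-0.001 -0.    -6.577]
```

```bash
python3 -m creep '[-0.94,-0.32,0,0,0,0,0, -0.94,-0.32,0,0,0,0,0, -0.94,-0.32,0,0,0,0,0, -0.94,-0.32,0,0,0,0,0, -0.94,-0.32,0,0,0,0,0]'
python3 -m creep '[-0.94,-0.32,0,0,0,0,0, -0.94,-0.32,0,0,0,0,0, -0.94,-0.32,0,0,0,0,0, -0.3,-0.94,0,0,0,-0.9,0, -0.2,-0.96,0,0,0,-0.9,0]'
python3 -m creep '[-0.1,-0.97,0,0,0,-0.9,0, 0,-0.97,0,0,0,-0.9,0, 0.1,-0.97,0,0,0,-0.9,0, 0.2,-0.96,0,0,0,-0.9,0, 0.3,-0.94,0,0,0,-0.9,0]'
python3 -c "from h import *;go(517.5,-177,200,18.2)"
```

```text
time_s: 1.72
tcp_pos: [386.7, 508.6, 248.5]
eef_rot: [[-0.94, 0.342, 0.0], [0.342, 0.94, 0.0], [-0.0, 0.0, -1.0]]
wrist_force: [1.3, 0.8, -0.3]
grip_width: 25.4
gripper_force: 0.0
time_s: 2.13
tcp_pos: [476.0, 354.8, 247.6]
eef_rot: [[-0.986, 0.166, 0.0], [0.166, 0.986, -0.001], [-0.0, -0.001, -1.0]]
wrist_force: [0.4, 0.2, -0.6]
grip_width: -0.3
gripper_force: 0.0
time_s: 2.55
tcp_pos: [456.4, 160.2, 248.5]
eef_rot: [[-0.96, -0.282, 0.0], [-0.282, 0.96, 0.0], [-0.0, 0.0, -1.0]]
wrist_force: [1.0, -0.3, -0.3]
grip_width: -0.1
gripper_force: 0.0
t 2.55 tcp [456.361 160.207 248.463] F [ 0.965 -0.252 -0.272] w -0.11987195504990095 q [-0.64   0.108  0.182  2.032 -0.023  1.004  1.411]
rows-units [ 0.909 -8.52   1.209]
turn units [ 0.002  0.005 -0.321]
```

```bash
python3 -m creep '[0.1,-0.97,0,0,0,-0.3,0, 0.1,-0.97,0,0,0,0,0, 0.1,-0.97,0,0,0,0,0, 0.1,-0.97,0,0,0,0,0, 0.1,-0.97,0,0,0,0,0]'
python3 -m creep '[0.1,-0.97,0,0,0,0,0, 0.1,-0.97,0,0,0,0,0, 0.1,-0.97,0.1,0,0,0,0, 0.1,-0.6,0.5,0,0,0,0, 0,0,0.5,0,0,0,0]'
python3 -m creep '[0,0,0,0,0,0,0, 0,0,0,0,0,0,0]'
python3 -c "from h import *;go(517.5,-177,112,18.2)"
```

```text
time_s: 2.97
tcp_pos: [496.0, -31.0, 248.7]
eef_rot: [[-0.952, -0.306, 0.001], [-0.306, 0.952, 0.0], [-0.001, -0.0, -1.0]]
wrist_force: [0.9, 0.8, -0.2]
grip_width: -0.2
gripper_force: 0.0
time_s: 3.38
tcp_pos: [524.3, -173.4, 204.7]
eef_rot: [[-0.954, -0.301, 0.003], [-0.301, 0.954, -0.002], [-0.002, -0.003, -1.0]]
wrist_force: [-0.9, -0.3, -0.7]
grip_width: 0.1
gripper_force: 0.0
time_s: 3.55
tcp_pos: [523.2, -167.3, 203.9]
eef_rot: [[-0.952, -0.306, -0.002], [-0.306, 0.952, 0.0], [0.002, 0.001, -1.0]]
wrist_force: [-0.7, 0.6, 1.3]
grip_width: 0.2
gripper_force: 0.0
t 3.55 tcp [ 523.234 -167.267  203.924] F [-0.654  0.626  1.291] w 0.19508950928472799 q [-0.169  0.285  0.434  1.954 -0.147  0.935  2.219]
rows-units [ 0.206 -0.19   2.298]
turn units [ 0.009 -0.019 -0.067]
```

```bash
python3 -m creep '[0.1,-0.1,0.8,0,0,0,0, 0.1,-0.09,0.8,0,0,0,0, 0,0,0.7,0,0,0,0, 0,0,0,0,0,0,0, 0,0,0,0,0,0,0]'
python3 - <<'E'
from h import *
go(517.5,-177,98,18.2)
p,_=vision.capture("side")
cv2.imwrite("pics/b.png",cv2.resize(p[140:310,180:370,::-1],None,fx=3,fy=3))
E
```

```text
time_s: 3.97
tcp_pos: [518.6, -176.4, 113.0]
eef_rot: [[-0.952, -0.307, -0.001], [-0.307, 0.952, 0.0], [0.001, 0.001, -1.0]]
wrist_force: [0.6, -0.2, 0.4]
grip_width: 0.3
gripper_force: 0.0
t 3.9667 tcp [ 518.639 -176.37   113.021] F [ 0.563 -0.195  0.389] w 0.3320185126437573 q [-0.109  0.41   0.395  2.027 -0.228  0.747  2.308]
rows-units [ 0.032 -0.007  0.376]
turn units [ 0.007 -0.009 -0.053]
```

View pics/b.png

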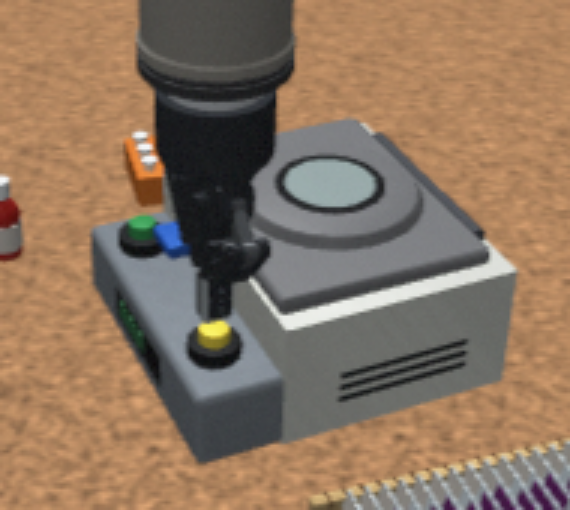

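The fingertips (213,315) stand right above the yellow key (213,333), so I press.

```bash
python3 -m creep '[0,0,0.15,0,0,0,0, 0,0,0.12,0,0,0,0, 0,0,0.08,0,0,0,0, 0,0,0,0,0,0,0]'
python3 - <<'E'
from h import *
go(517.5,-177,98,18.2)
W=pts("top",(100,150,80),(125,255,255),(95,170));print(len(W),np.median(W,0))
W=pts("side",(100,150,80),(125,255,255),(95,170));print(len(W),np.median(W,0))
E
```

```text
time_s: 4.35
tcp_pos: [519.7, -177.1, 99.0]
eef_rot: [[-0.952, -0.307, 0.002], [-0.307, 0.952, -0.0], [-0.002, -0.001, -1.0]]
wrist_force: [2.4, 2.2, 7.3]
grip_width: -0.1
gripper_force: 3.3
t 4.35 tcp [ 519.7   -177.123   99.043] F [2.427 2.196 7.261] w -0.07381597693595493 q [-0.099  0.432  0.385  2.034 -0.243  0.716  2.32 ]
rows-units [0.051 0.02  0.026]
turn units [-0.009  0.023 -0.061]
203 [ 509.667 -107.64   137.295]
39 [ 488.351 -117.742  140.401]
```

The lid has popped: the tab rose from 120 to 137 mm.

```bash
python3 -m creep '[0,0,-0.7,0,0,0,0, 0,0,-0.9,0,0,0,0, 0,0,-0.9,0,0,0,85, 0,0.8,-0.1,0,0,0,85, 0,0.8,0,0,0,0,85]'
python3 -m creep '[0,0,0,0,0,0,85, 0,0,0,0,0,0,85]'
python3 - <<'E'
from h import *
go(499.5,-112.5,160,18.2)
for c in("top","side","wrist"):
    from cell import spot_point
    p,_=vision.capture(c)
    if c!="wrist":
        W=pts(c,(100,150,80),(125,255,255),(115,170));print(len(W),np.median(W,0))
    print(c,[(np.round(x["position"]),round(x["p"],2)) for x in spot_point(c,"lid_tab")[:2]])
cv2.imwrite("pics/c.png",p[:,:,::-1])
E
```

```text
time_s: 4.87
tcp_pos: [499.7, -117.1, 204.8]
eef_rot: [[-0.953, -0.303, 0.004], [-0.303, 0.953, -0.0], [-0.004, -0.002, -1.0]]
wrist_force: [1.0, 0.7, -0.2]
grip_width: 35.6
gripper_force: 0.0
time_s: 5.03
tcp_pos: [498.6, -114.7, 202.7]
eef_rot: [[-0.951, -0.309, 0.0], [-0.309, 0.951, 0.001], [-0.001, 0.001, -1.0]]
wrist_force: [0.5, -0.2, -0.1]
grip_width: 60.5
gripper_force: 0.0
t 5.0333 tcp [ 498.567 -114.691  202.732] F [ 0.506 -0.229 -0.136] w 60.49674608303321 q [-0.267  0.219  0.424  2.035 -0.114  0.909  2.103]
rows-units [-0.038  0.044  1.068]
turn units [ 0.006  0.006 -0.037]
43 [519.933 -97.506 139.175]
top [(array([ 498., -112.,  136.]), 0.71)]
235 [ 506.857 -115.377  138.789]
side [(array([ 501., -112.,  130.]), 0.73)]
wrist [(array([ 502., -111.,  138.]), 0.66)]
```

View pics/c.png

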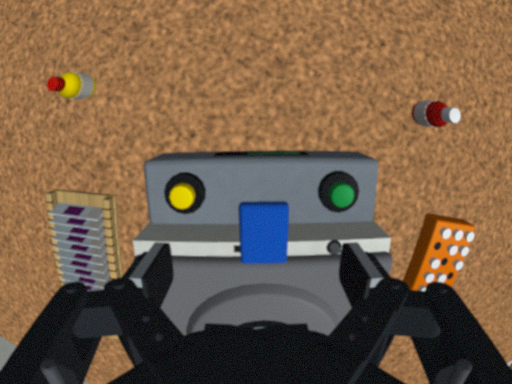

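The tab sits at (264,230), slightly right of the finger centre (256), so it needs about +3 mm along tool y. Then I go down and pinch.

```bash
python3 -m creep '[-0.05,0.08,0.5,0,0,0,85, 0,0,0.6,0,0,0,85, 0,0,0.5,0,0,0,85, 0,0,0.15,0,0,0,85, 0,0,0,0,0,0,85]'
python3 -m creep '[0,0,0,0,0,0,20, 0,0,0,0,0,0,20, 0,0,0,0,0,0,20, 0,0,0,0,0,0,20]' 50
python3 -m creep '[0,0,0,0,0,0,20, 0,0,0,0,0,0,20, 0,0,0,0,0,0,20]' 50
python3 - <<'E'
from h import *
go(499.5,-112.5,133,18.2)
p,_=vision.capture("side")
cv2.imwrite("pics/d.png",cv2.resize(p[140:310,180:370,::-1],None,fx=3,fy=3))
E
```

```text
time_s: 5.85
tcp_pos: [498.9, -112.9, 131.0]
eef_rot: [[-0.952, -0.306, -0.003], [-0.306, 0.952, -0.0], [0.003, 0.001, -1.0]]
wrist_force: [0.5, -0.1, 0.1]
grip_width: 84.8
gripper_force: 0.0
time_s: 6.18
tcp_pos: [500.3, -112.7, 133.2]
eef_rot: [[-0.952, -0.306, 0.001], [-0.306, 0.952, 0.0], [-0.001, -0.0, -1.0]]
wrist_force: [-0.4, 0.9, 0.3]
grip_width: 38.4
gripper_force: 0.0
time_s: 6.43
tcp_pos: [499.7, -111.6, 132.7]
eef_rot: [[-0.952, -0.307, -0.0], [-0.307, 0.952, 0.001], [-0.0, 0.001, -1.0]]
wrist_force: [-2.4, 8.1, 2.0]
grip_width: 33.1
gripper_force: 52.8
t 6.4333 tcp [ 499.726 -111.565  132.701] F [-2.377  8.059  1.991] w 33.061981206567154 q [-0.236  0.324  0.394  2.092 -0.181  0.757  2.154]
rows-units [ 0.013 -0.021 -0.008]
turn units [ 0.012  0.003 -0.056]
```

View pics/d.png

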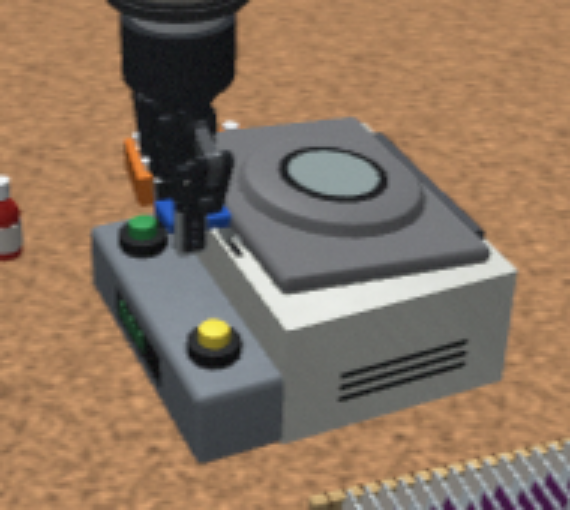

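Tab is gripped (33 mm, 53 N). Now lifting along the 200 mm arc.

```bash
python3 -m creep '[-0.03,0.02,-0.234,0,0,0,20, -0.041,0,-0.232,0,0,0,20, -0.052,0,-0.23,0,0,0,20, -0.063,0,-0.227,0,0,0,20, -0.073,0,-0.224,0,0,0,20]'
python3 -c "
from h import *
go(499.7,-111.6,132.7,18.2)
W=pts('side',(100,150,80),(125,255,255),(115,300));print(len(W),np.median(W,0))"
```

```text
time_s: 6.9
tcp_pos: [509.7, -108.2, 179.3]
eef_rot: [[-0.952, -0.307, 0.001], [-0.307, 0.952, 0.0], [-0.001, 0.0, -1.0]]
wrist_force: [4.3, 5.1, -6.3]
grip_width: 32.6
gripper_force: 52.4
t 6.9 tcp [ 509.744 -108.175  179.269] F [ 4.269  5.086 -6.294] w 32.61319246973345 q [-0.266  0.268  0.414  2.037 -0.141  0.863  2.109]
rows-units [ 0.266 -0.005  1.164]
turn units [ 0.002  0.006 -0.058]
96 [ 527.313 -113.143  179.628]
```

Tracking well with low forces, so I continue.

```bash
python3 -m creep '[-0.084,0,-0.22,0,0,0,20, -0.094,0,-0.216,0,0,0,20, -0.104,0,-0.211,0,0,0,20, -0.114,0,-0.206,0,0,0,20, -0.124,0,-0.2,0,0,0,20]'
python3 -m creep '[-0.133,0,-0.194,0,0,0,20, -0.142,0,-0.188,0,0,0,20, -0.151,0,-0.181,0,0,0,20, -0.159,0,-0.174,0,0,0,20, -0.167,0,-0.166,0,0,0,20]'
python3 - <<'E'
from h import *
go(593,-82,286,18.2)
p,_=vision.capture("side")
cv2.imwrite("pics/e.png",cv2.resize(p[60:310,180:370,::-1],None,fx=2.3,fy=2.3))
E
```

```text
time_s: 7.37
tcp_pos: [529.2, -101.7, 221.1]
eef_rot: [[-0.952, -0.307, -0.0], [-0.307, 0.952, 0.001], [0.0, 0.001, -1.0]]
wrist_force: [3.4, 4.4, -8.2]
grip_width: 32.6
gripper_force: 52.9
time_s: 7.78
tcp_pos: [557.6, -92.4, 256.8]
eef_rot: [[-0.952, -0.307, -0.001], [-0.307, 0.952, 0.001], [0.001, 0.001, -1.0]]
wrist_force: [1.0, 5.5, -8.8]
grip_width: 33.2
gripper_force: 52.9
t 7.7833 tcp [557.562 -92.353 256.841] F [ 0.981  5.457 -8.767] w 33.1628945314652 q [-0.301  0.251  0.421  1.865 -0.118  1.052  2.049]
rows-units [-0.922 -0.025 -0.73 ]
turn units [ 0.011 -0.011 -0.06 ]
```

View pics/e.png

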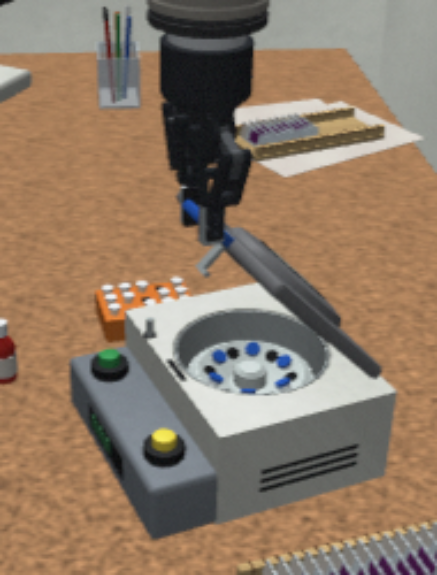

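The lid is following, about 45° open with the fingers pinching the blue tab at (195,210). One more segment to go.

```bash
python3 -m creep '[-0.175,0,-0.158,0,0,0,20, -0.182,0,-0.15,0,0,0,20, -0.189,0,-0.141,0,0,0,20, -0.195,0,-0.132,0,0,0,20, -0.201,0,-0.122,0,0,0,20]'
python3 -m creep '[0,0,0,0,0,0,20, 0,0,0,0,0,0,20, 0,0,0,0,0,0,20]'
python3 - <<'E'
from h import *
from cell import spot_point
go(593,-82,286,18.2)
p,_=vision.capture("side")
cv2.imwrite("pics/f.png",cv2.resize(p[60:310,180:370,::-1],None,fx=2.3,fy=2.3))
for c in("side","top"):
    vision.capture(c)
    for q in("lid_tab","hinge_axis"):print(c,q,[(np.round(x["position"]),round(x["p"],2)) for x in spot_point(c,q)[:2]])
# angle from lid plane: grey points above housing, in centrifuge frame
for c in("side","top"):
    W=pts(c,(0,0,40),(180,80,190),(150,270),(560,720),(-160,20))
    a=np.radians(18.2);u=np.array([np.cos(a),np.sin(a)]);n=np.array([-u[1],u[0]])
    X=(W[:,:2]-[688,-52])@u;Y=(W[:,:2]-[688,-52])@n;Z=W[:,2]-113
    s=(abs(Y)>75)&(abs(Y)<105)&(X<10)&(X>-110); print(c,s.sum())
    if s.sum()>20:
        th=np.degrees(np.arctan2(Z[s],-X[s]));print(np.percentile(th,[10,50,90]))
        q=np.c_[X[s],Z[s]];q=q-q.mean(0);v=np.linalg.svd(q,full_matrices=False)[2][0];print("slope",np.degrees(np.arctan2(v[1],-v[0])))
E
```

```text
time_s: 8.25
tcp_pos: [593.2, -80.6, 284.7]
eef_rot: [[-0.952, -0.307, -0.002], [-0.307, 0.952, 0.001], [0.002, 0.002, -1.0]]
wrist_force: [-1.5, 6.8, -8.4]
grip_width: 33.2
gripper_force: 52.8
time_s: 8.5
tcp_pos: [593.3, -80.5, 284.7]
eef_rot: [[-0.952, -0.307, -0.001], [-0.307, 0.952, 0.001], [0.001, 0.001, -1.0]]
wrist_force: [-1.0, 6.2, -5.0]
grip_width: 32.8
gripper_force: 53.2
t 8.5 tcp [593.328 -80.539 284.701] F [-0.978  6.206 -5.014] w 32.76863197241329 q [-0.31   0.285  0.418  1.759 -0.128  1.126  2.032]
rows-units [ 0.019 -0.032 -0.033]
turn units [ 0.014 -0.009 -0.057]
side lid_tab [(array([593., -82., 282.]), 0.56)]
side hinge_axis [(array([690., -50., 114.]), 0.85)]
top lid_tab [(array([588., -83., 284.]), 0.79), (array([ 454., -349.,    0.]), 0.59)]
top hinge_axis [(array([688., -51., 112.]), 0.68)]
side 257
[53.531 56.59  61.864]
slope -122.2523590891267
top 205
[59.142 62.397 65.87 ]
slope 55.80653564220224
```

View pics/f.png

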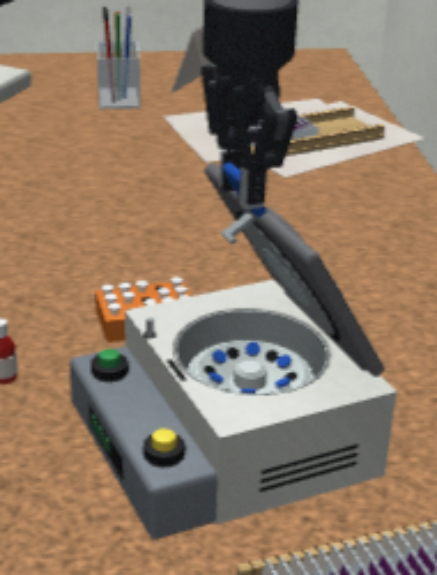

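The lid is held by the pinched tab at (232,180). The tool's chord (181 mm, mid-angle 33°) puts it at 60°, and the network's tab point at about 59°. It is steady, so I hand in.

```bash
python3 -c "
from cell import r;print(r.close_job())"
```

```text
the job is handed in; nothing more can be done
None
```

I pressed the release key until the lid popped, then lifted the lid by its tab to about 60° by my measurements; the gripper is still holding it there, and the job is handed in (no verdict was returned).

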